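Clear the doorway and shut the drying cabinet

TASK

The amber bottle is standing in the way of the drying cabinet's open door. Stand it upright in the shallow steel tray, then push the cabinet door fully shut so that its catch takes hold. Leave the other things on the bench where they are.

Things in the scene. Friction and masses are not known exactly. Their poses are not given: they have to be found in the camera images.
- cabinet: White slide-drying cabinet standing fixed on the bench, 160 deep x 200 wide x 125 high (mm). Origin: centre of its underside; its x axis points from the front to the back, z up. The open front lies at x = -80 mm; a grey door with a clear window hangs on the front's left (+y) edge.
- cabinet_door (a joint): Door angle (rad): 0 = shut, positive = open towards the robot, up to 1.9. Upright hinge line at x -89.5, y +95 mm in the cabinet frame; at angle a the door runs from it along (-sin a, -cos a): 190 mm long, 16 thick (8 each side), 20 to 119 mm above the bench. It stays where left; from 0.11 rad a sprung ball catch resists (push of 5 to 10 N), past 0.05 rad it pulls the door home and holds it.
- door_hinge (a point): Point on the door's hinge line at the height of the door's top edge (119 mm above the bench). Its x axis is the door's normal: it points to the door's inner side (-x is the outer face); the door runs along its -y.
- door_edge (a point): Top corner of the door's outer face at its free edge: 190 mm from the hinge line, 119 mm above the bench, axes as door_hinge. An upright steel bar handle, 70 mm long, stands 35 mm off the outer face, 168 mm from the hinge line; between the handle and the hinge the outer face is flat.
- amber_bottle: Amber reagent bottle with a black cap, loose, 0.12 to 0.24 kg: body 51 mm in diameter up to 83 mm, cap 31 mm in diameter up to 100 mm. Origin: centre of its underside, z up. It starts upright on the bench, in the sweep of the open door, 85 to 111 mm in front of the hinge line.
- bench_tray: Shallow steel tray fixed on the bench, 130 (x) x 170 (y) x 18 mm high, walls and floor 3 mm thick. Origin: centre of its underside; x along its short side. Empty.
- notebook: Black notebook, 105 x 149 x 14 mm, bystander. Origin: centre of its underside.
- lab_timer: Small white lab timer, 64 x 62 x 18 mm, bystander. Origin: centre of its underside.
- petri_dish: Closed petri dish, 89 mm in diameter, 15 mm high, bystander. Origin: centre of its underside.
- marker: Grey marker pen with a black cap lying along its y axis, 137 mm long, 13 mm thick, bystander. Origin: centre of its underside.
Not all that is in view belongs to the job. What is shaped like the amber_bottle but green or red is not meant.

How it is judged:
At the end, for the whole second after the job is handed in: The door is shut on its catch (angle below 0.02 rad, at rest) and the amber bottle stands upright (within 0.1 rad) and still on the floor of the steel tray (its underside within 10 mm of the tray's underside level, its centre inside the tray's outline) (value of joint cabinet_door below 0.02 rad and angle between amber_bottle's own z axis and vertical below 0.1 rad and x of amber_bottle in the frame of bench_tray between -0.065 and 0.065 m and y of amber_bottle in the frame of bench_tray between -0.085 and 0.085 m and z of amber_bottle in the frame of bench_tray below 0.01 m and linear speed of amber_bottle below 0.02 m/s and velocity of joint cabinet_door between -0.05 and 0.05 rad/s); the robot touches nothing.
It fails at once if the notebook is shifted by more than 40 mm (distance of notebook from where it was at the start of the episode above 0.04 m).
It fails at once if the lab timer is shifted by more than 40 mm (distance of lab_timer from where it was at the start of the episode above 0.04 m).
It fails at once if the petri dish is shifted by more than 40 mm (distance of petri_dish from where it was at the start of the episode above 0.04 m).
It fails at once if the marker is shifted by more than 40 mm (distance of marker from where it was at the start of the episode above 0.04 m).
It also fails if it takes over 53 s, if anything falls off the work surface, if the arm or the gripper's body presses on something with over 40 N, if the wrist force passes 120 N, or if a joint passes its speed limit or range.

ROBOT

A 6-joint arm with a two-finger parallel gripper is mounted at the origin on a cart in front of the work surface, level with it; the furniture and walls round the work are solid. World frame = base frame: x ahead of the robot, y to its left, z up, the work surface at z = 0. Lengths are in m, angles in rad, forces in N, time in s.
With the tool pointing down it reaches from about 0.35 to 0.8 m from the base axis. Payload 7.3 kg.
Tool frame: the origin (TCP) lies between the finger pads; the fingertips stand 25 mm ahead of it and the grasp point (between the pads) lies 6 mm ahead of it (r.tip_extent is the distance from the TCP to the fingertips, in m); z points along the fingers, y is the line along which they close (so a half turn about z gives the same grasp; the last joint's range is limited). The gripper opens to 85 mm and grips with 20 to 120 N. Pads are 22 mm wide; open, the fingers measure 114 mm over their backs; the gripper's body (76 mm by 85 mm) begins 54 mm behind the grasp point. The pads swing forward as they close: fully open they stand 13 mm farther back than shut.
Start: joints at [1.166, 0.342, 1.524, -0, 1.275, -0.146], TCP at [0.134, 0.508, 0.224] pointing down, gripper open.
Joint ranges: [-2.53, 2.53], [-0.77, 2.02], [0.04, 2.7], [-1, 4.14], [0.28, 2.66], [-3.11, 3.11]. Speed limits (rad/s): [2.57, 2.57, 3.14, 3.14, 3.14, 3.14].

INTERFACE

Orientations are given as a unit quaternion [x, y, z, w].
In Python, from workcell import r, command_gripper, optics gives the robot as it stands. The module is installed in compiled form; this text tells all that it offers. Calls block until the motion is done:
- r.reach(position, orientation): joint-space move of the TCP to a pose.
- r.move_straight(position, orientation=None, speed=0.15, max_force=None): straight line of the TCP; orientation=None keeps the orientation; speed is the mean speed in m/s. With max_force (N) it stops when the force on the tool has changed by that much, and returns True; else False.
- r.movej(angles): joint-space move.
- command_gripper(opening, force=None): finger opening in m; force is the grip in N (None keeps the last); returns when the fingers have stopped.
- r.hold(seconds).
- r.solve_ik(position, orientation): joint angles nearest the present ones, or None.
- r.read_state(): the state.
- optics.get_image(name): name is "scene" or "top"; returns (picture, depth): 384x512x3 uint8, red, green, blue; 384x512 float32, m along the optical axis (not along the pixel's ray), 0 where there is no reading.
- optics.camera_model(name): a dict with "K" (3x3 intrinsics, pixels), "R" (3x3) and "t" (3): a world point X has camera coordinates R X + t. Camera axes: x right, y down, z forward; pixel columns grow to the right and rows downward; lengths in m; the calibration is good to about 2 mm. A picture is of the moment at which its call begins. camera_model takes no time and is no camera call.
A pose or a line that the arm cannot do raises r.PlanningError and nothing moves.
- r.finish_job(): hands the job in; it is judged then, once.
The state is a dict: "time_s": time; "joint_positions": joint angles; "dq": joint speeds; "tau": joint torques, N m; "eef_pos": TCP position; "eef_rot": TCP orientation; "contact_force": force on the tool from outside, world axes, zero at the start; "torque": the same for the moment, N m; "grip_width": finger opening in m; "grip_force": force on a finger pad.
Only numpy, scipy, OpenCV 4.12 (cv2) and the standard library are available. Lean on these libraries where they do the work, as an engineer would, in place of code of your own. Each camera call takes 0.05 s, during which the arm holds its last target. There are 200 camera calls.

## Working session

There is one attempt and no reset: what is moved stays moved. The work goes in short steps, each a Python script; the robot and the scene stay as the last script left them, time stands still between calls to the robot, and variables do not carry over. Pictures are saved under pics/ and viewed, at most 10 in all, crops included, and the job is handed in when it is done.

```bash
mkdir -p pics
cat > h.py <<'E'
import numpy as np, cv2
from workcell import r, command_gripper, optics
def grab(n):
    im,d=optics.get_image(n); return im,d
def cloud(n,d):
    m=optics.camera_model(n);K,R,t=[np.array(m[k]) for k in("K","R","t")]
    v,u=np.mgrid[:d.shape[0],:d.shape[1]]
    c=np.stack([(u-K[0,2])/K[0,0]*d,(v-K[1,2])/K[1,1]*d,d],-1)
    P=(c-t)@R; P[d==0]=np.nan
    return P
def save(im,f,s=1):
    cv2.imwrite('pics/'+f,cv2.resize(im[:,:,::-1],None,fx=s,fy=s,interpolation=cv2.INTER_CUBIC))
E
python3 - <<'E'
from h import *
for n in("scene","top"):
    im,d=grab(n); save(im,n+'0.png',1.5); np.savez(n+'0.npz',im=im,P=cloud(n,d)); m=optics.camera_model(n); print(n,-np.array(m["R"]).T@m["t"],m["R"])
E
```

```text
scene [0.07003502 1.02681692 0.61576558] [[-0.90905867 -0.41622541 -0.01920266]
 [-0.16087982  0.39313626 -0.9052964 ]
 [ 0.38435663 -0.81987822 -0.4243462 ]]
top [0.39895746 0.02647005 1.0581051 ] [[-0.00655554 -0.99987932 -0.01408445]
 [-0.99082388  0.00839636 -0.13489825]
 [ 0.13500023  0.01307088 -0.99075935]]
```

View pics/scene0.png

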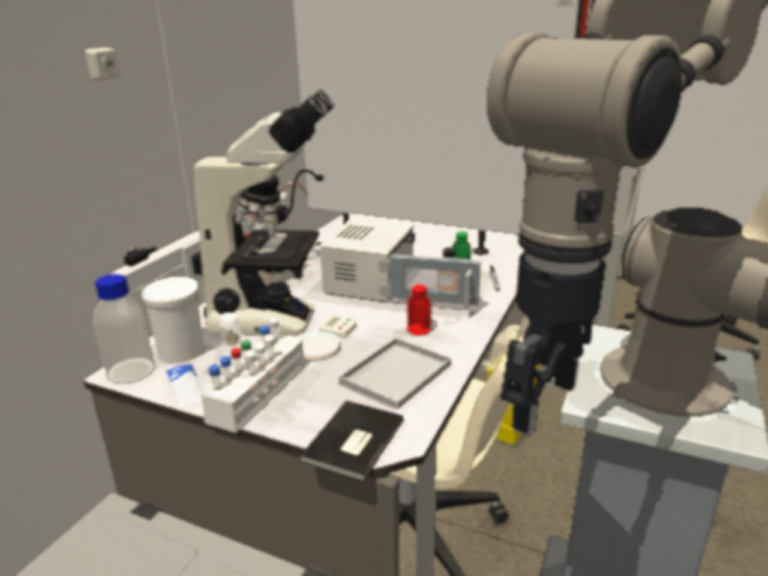

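View pics/top0.png

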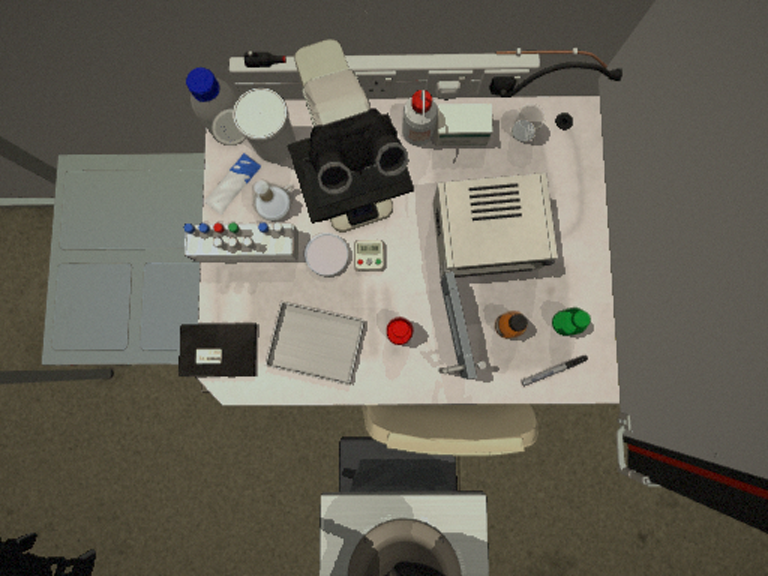

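The top view (1.5x pixels) shows three bottles of the same shape: red (399,331), amber (512,324) and green (572,321). The one meant is the amber bottle at (512,324), which is orange-brown with a black cap and stands inside the door's sweep. The door runs from its hinge at about (450,272) to its free edge at about (478,378). The tray is at (317,342), the notebook at (218,349) and the marker at (555,370).

Run:
```python
from h import *
z=np.load('top0.npz');im,P=z['im'],z['P']
save(im[170:270,225:410],'crop.png',4)
hsv=cv2.cvtColor(im,cv2.COLOR_RGB2HSV);H,S,V=[hsv[...,i].astype(int) for i in range(3)]
def fitc(p):
    A=np.c_[2*p[:,:2],np.ones(len(p))];s=np.linalg.lstsq(A,(p[:,:2]**2).sum(1),rcond=None)[0];return s[:2],np.sqrt(s[2]+s[:2]@s[:2])
Z=P[...,2]
for n,(u,v) in dict(red=(399,331),amber=(512,324),green=(572,321)).items():
    u=int(u/1.5);v=int(v/1.5)
    w=np.zeros(Z.shape,bool);w[v-18:v+18,u-18:u+18]=1
    if n=='red': w[:,u+20:]=0
    cap=P[w&(Z>.092)&(Z<.108)]; body=P[w&(Z>.03)&(Z<.108)]
    print(n,len(cap),'cap mid',np.round((cap[:,:2].min(0)+cap[:,:2].max(0))/2,4),'med',np.round(np.median(cap,0),4),'body bbox',np.round(body.min(0),3),np.round(body.max(0),3))
# tray: walls z .01-.03
u,v=int(317/1.5),int(342/1.5)
w=np.zeros(Z.shape,bool);w[v-32:v+32,u-40:u+40]=1
m=w&(Z>.012)&(Z<.03)&(P[...,1]<P[v,u,1]+.115)
pts=P[m][:,:2].astype(np.float32)
print('tray',cv2.minAreaRect(pts),np.median(Z[v-10:v+10,u-10:u+10]),len(pts))
# door top
u,v=int(463/1.5),int(325/1.5)
w=np.zeros(Z.shape,bool);w[175:258,285:335]=1
pts=P[w&(Z>.11)&(Z<.128)]
print('door',cv2.minAreaRect(pts[:,:2].astype(np.float32)),cv2.boxPoints(cv2.minAreaRect(pts[:,:2].astype(np.float32))),len(pts))
# cabinet top
w[:]=0;w[105:195,280:380]=1
pts=P[w&(Z>.118)&(Z<.135)&(P[...,0]>.55)][:,:2].astype(np.float32)
print('cab',cv2.boxPoints(cv2.minAreaRect(pts)))
w[:]=0;w[230:262,340:400]=1
pts=P[w&(Z>.008)&(Z<.03)]
print('marker',cv2.boxPoints(cv2.minAreaRect(pts[:,:2].astype(np.float32))))
```

```text
red 103 cap mid [0.4598 0.004 ] med [0.4597 0.0053 0.0998] body bbox [ 0.435 -0.021  0.033] [0.485 0.027 0.105]
amber 107 cap mid [ 0.4706 -0.2107] med [ 0.4714 -0.2092  0.0992] body bbox [ 0.446 -0.233  0.03 ] [ 0.495 -0.184  0.105]
green 111 cap mid [ 0.4763 -0.3245] med [ 0.4761 -0.3228  0.0995] body bbox [ 0.451 -0.344  0.03 ] [ 0.499 -0.299  0.104]
tray ((0.4395802617073059, 0.17030180990695953), (0.17011751234531403, 0.1299944370985031), 76.93118286132812) 0.002938301807628244 231
door ((0.4744148850440979, -0.12489509582519531), (0.10060129314661026, 0.20734499394893646), 87.37586212158203) [[ 0.36854815 -0.17039648]
 [ 0.5756757  -0.17988953]
 [ 0.5802816  -0.07939371]
 [ 0.37315404 -0.06990066]] 596
cab [[ 0.55040324 -0.07846374]
 [ 0.56729007 -0.28174952]
 [ 0.7436348  -0.26710072]
 [ 0.726748   -0.06381494]]
marker [[ 0.35269153 -0.23747855]
 [ 0.40230662 -0.36409527]
 [ 0.41379726 -0.35959262]
 [ 0.36418217 -0.2329759 ]]
```

View pics/crop.png

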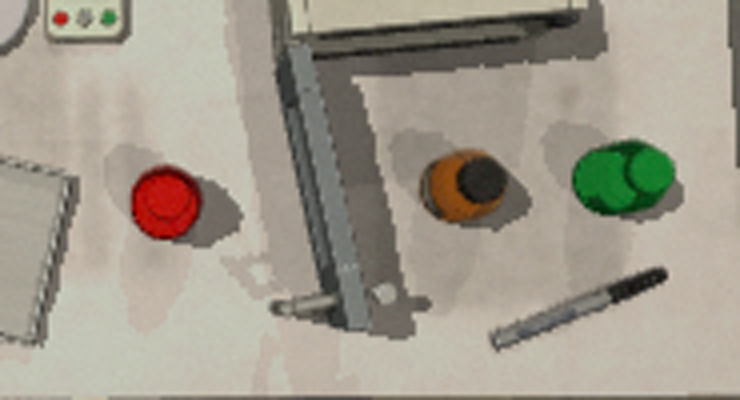

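The crop confirms the amber bottle at crop (465,185), between the door and the green bottle at (625,180). The marker lies below it at (580,310). I'll grasp it with the fingers closing along x, and take the door edge from the same cloud.

```bash
cat >> h.py <<'E'
from scipy.spatial.transform import Rotation as Ro
def down(yaw):
    """tool z down, tool y along world heading yaw; of the two equivalents the one with less joint 6"""
    q=[]
    y=np.array([np.cos(yaw),np.sin(yaw),0]);z=np.array([0,0,-1.])
    return Ro.from_matrix(np.c_[np.cross(y,z),y,z]).as_quat()
def st(*k):
    s=r.read_state();print([(a,np.round(s[a],3)) for a in('time_s',)+k])
E
python3 - <<'E'
from h import *
z=np.load('top0.npz');P=z['P'];Z=P[...,2]
w=np.zeros(Z.shape,bool);w[182:254,295:320]=1
p=P[w&(Z>.112)&(Z<.126)]
for x in np.arange(.36,.56,.02):
    q=p[abs(p[:,0]-x)<.006]
    if len(q): print(round(x,2),len(q),np.round([q[:,1].min(),np.median(q[:,1]),q[:,1].max(),q[:,2].mean()],3))
print(p[:,0].min())
for yaw in (np.pi/2*0,np.pi):
    print(yaw,np.round([r.solve_ik([.4706,-.21,h],down(yaw)) for h in(.22,.064)],2), r.solve_ik([.44,.17,.22],down(yaw)))
a=min((0,np.pi),key=lambda y:abs(r.solve_ik([.4706,-.21,.22],down(y))[5]))
command_gripper(.085)
r.reach([.4706,-.21,.22],down(a)); st('eef_pos')
E
```

```text
0.38 26 [-0.127 -0.119 -0.111  0.119]
0.4 31 [-0.123 -0.115 -0.107  0.118]
0.42 31 [-0.12  -0.112 -0.103  0.119]
0.44 26 [-0.116 -0.108 -0.1    0.118]
0.46 33 [-0.111 -0.103 -0.095  0.119]
0.48 26 [-0.109 -0.1   -0.093  0.119]
0.5 31 [-0.104 -0.096 -0.088  0.119]
0.52 26 [-0.1   -0.092 -0.084  0.119]
0.54 26 [-0.097 -0.089 -0.081  0.119]
0.56 12 [-0.092 -0.085 -0.079  0.119]
0.37103029791188785
0.0 [[-0.57  0.33  1.56 -0.    1.26 -0.57]
 [-0.57  0.51  1.75 -0.    0.87 -0.57]] [ 2.06011570e-01  2.47907956e-01  1.66930884e+00 -4.44089210e-16
  1.22437585e+00  2.06011570e-01]
3.141592653589793 [[-0.57  0.33  1.56 -0.    1.26  2.57]
 [-0.57  0.51  1.75 -0.    0.87  2.57]] [ 2.06011570e-01  2.47907956e-01  1.66930884e+00 -4.44089210e-16
  1.22437585e+00 -2.93558108e+00]
[('time_s', np.float64(3.108)), ('eef_pos', array([ 0.471, -0.209,  0.22 ]))]
```

Run:
```python
from h import *
print(r.move_straight([.4706,-.21,.064],speed=.12,max_force=15))
command_gripper(.04,force=35); st('eef_pos','grip_width','grip_force')
r.move_straight([.4706,-.21,.21],speed=.15)
st('eef_pos','grip_width','grip_force','contact_force')
im,d=grab('scene'); save(im[100:300,150:400],'g1.png',3)
```

```text
False
[('time_s', np.float64(4.975)), ('eef_pos', array([ 0.471, -0.21 ,  0.065])), ('grip_width', np.float64(0.05)), ('grip_force', np.float64(35.976))]
[('time_s', np.float64(6.1)), ('eef_pos', array([ 0.47 , -0.21 ,  0.209])), ('grip_width', np.float64(0.05)), ('grip_force', np.float64(36.655)), ('contact_force', array([-0.518, -0.892, -1.998]))]
```

View pics/g1.png

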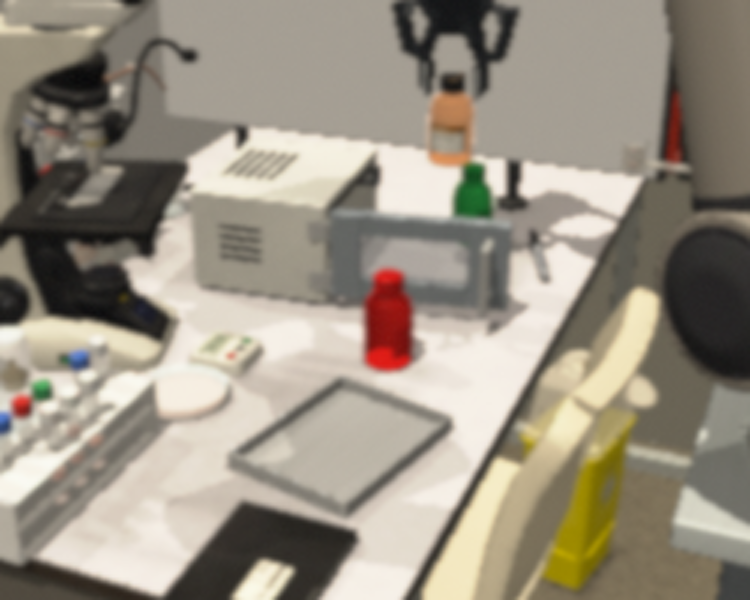

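The amber bottle is held upright at (452,120), and the door, red bottle and tray haven't moved. Next I'll carry it over the door to the tray.

Run:
```python
from h import *
r.move_straight([.44,.165,.225],speed=.2)
r.move_straight([.44,.165,.085],speed=.15)
print(r.move_straight([.44,.165,.064],speed=.03,max_force=4)); st('eef_pos','contact_force')
command_gripper(.085)
r.move_straight([.44,.165,.2],speed=.15)
r.move_straight([.44,.08,.22],speed=.2)
im,d=grab('scene'); save(im[100:300,150:400],'g2.png',3)
im,d=grab('top');P=cloud('top',d);m=(abs(P[...,0]-.44)<.08)&(abs(P[...,1]-.165)<.06)&(P[...,2]>.09)&(P[...,2]<.112)
print(np.round(np.median(P[m],0),3),m.sum()); st('eef_pos')
```

```text
True
[('time_s', np.float64(9.842)), ('eef_pos', array([0.44 , 0.165, 0.067])), ('contact_force', array([2.211, 0.421, 0.344]))]
[nan nan nan] 0
[('time_s', np.float64(12.008)), ('eef_pos', array([0.44 , 0.081, 0.219]))]
  return _methods._mean(a, axis=axis, dtype=dtype,
  ret = um.true_divide(
```

View pics/g2.png

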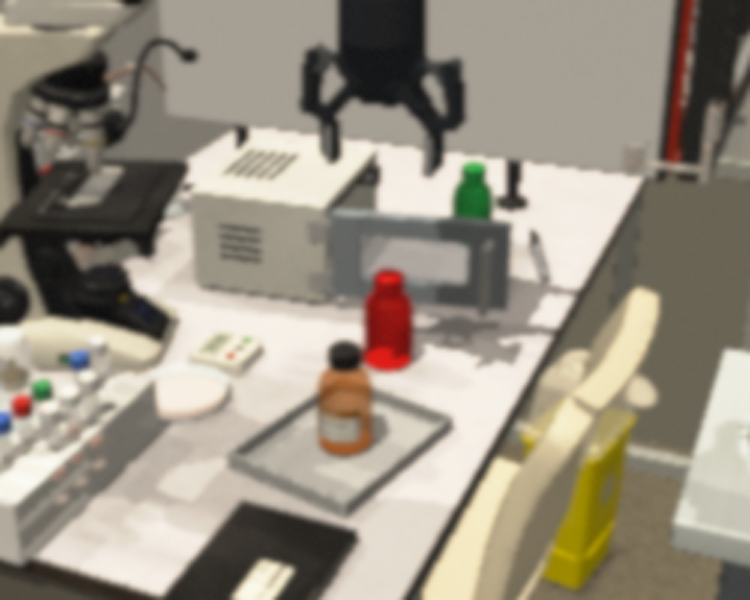

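The amber bottle stands upright in the tray at (345,400). Now I'll push the door shut with closed fingers on its outer face, 115 mm from the hinge, turning the tool with the door.

Run:
```python
from h import *
hinge=np.array([.558,-.0853]); Zp=.095
def pose(th,off,s=.115,z=Zp):
    d=np.array([-np.sin(th),-np.cos(th)]);n=np.array([-np.cos(th),np.sin(th)])
    return [*(hinge+s*d+off*n),z],down(np.arctan2(np.cos(th),np.sin(th)))
command_gripper(0.)
T=1.384
r.reach(*pose(T,.045,z=.22))
print(r.move_straight(*pose(T,.045),speed=.12,max_force=15))
for th in np.linspace(T,-.03,13):
    p,q=pose(th,.019)
    hit=r.move_straight(p,q,speed=.07,max_force=30)
    if hit: print('hit',th);break
st('eef_pos','contact_force')
if not hit:
    for th in (-.06,-.09,-.12,-.15):
        p,q=pose(th,.019); hit=r.move_straight(p,q,speed=.03,max_force=25)
        st('eef_pos','contact_force'); print(th,hit)
        if hit: break
im,d=grab('top'); save(im[130:270,150:410],'d1.png',3)
```

```text
False
[('time_s', np.float64(19.317)), ('eef_pos', array([ 0.542, -0.201,  0.095])), ('contact_force', array([ 0.132, -0.542, -0.057]))]
[('time_s', np.float64(19.583)), ('eef_pos', array([ 0.546, -0.201,  0.095])), ('contact_force', array([ 0.482, -0.851, -0.766]))]
-0.06 False
[('time_s', np.float64(19.85)), ('eef_pos', array([ 0.549, -0.201,  0.095])), ('contact_force', array([-0.883,  0.018,  0.084]))]
-0.09 False
[('time_s', np.float64(20.117)), ('eef_pos', array([ 0.549, -0.202,  0.095])), ('contact_force', array([-13.475,  -0.758,   7.786]))]
-0.12 False
[('time_s', np.float64(20.383)), ('eef_pos', array([ 0.549, -0.202,  0.095])), ('contact_force', array([-27.812,  -3.341,  14.931]))]
-0.15 False
```

View pics/d1.png

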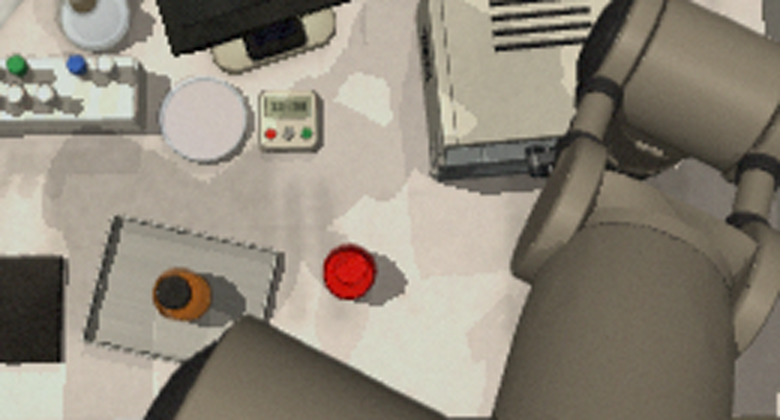

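The door lies along the cabinet front at (490,160), and the push built up to 28 N against a hard stop. Next I'll back off, rise clear and measure the door.

Run:
```python
from h import *
p=np.array(r.read_state()['eef_pos'])
r.move_straight(p+[-.06,0,0],speed=.1)
r.move_straight(p+[-.06,0,.13],speed=.15)
r.reach([.40,-.03,.25],down(np.pi/2))
r.hold(.3)
im,d=grab('top');P=cloud('top',d);Z=P[...,2]; save(im[130:270,150:410],'d2.png',3)
x,y=P[...,0],P[...,1]
m=(x>.54)&(x<.58)&(y<-.1)&(y>-.26)&(Z>.11)&(Z<.1225)
q=P[m]
for yy in np.arange(-.27,-.08,.02):
    k=P[(abs(y-yy)<.006)&(Z>.112)&(Z<.1225)&(x>.5)&(x<.6)]
    if len(k): print(round(yy,2),len(k),np.round([k[:,0].min(),np.median(k[:,0]),k[:,0].max()],3))
k=P[(abs(x-.44)<.06)&(abs(y-.165)<.06)&(Z>.09)&(Z<.112)]
print('bottle',np.round(np.median(k,0),3),len(k)); st('contact_force')
im,d=grab('scene'); save(im[100:300,150:400],'d3.png',3)
```

```text
-0.27 32 [0.565 0.575 0.599]
-0.25 27 [0.564 0.572 0.588]
-0.23 39 [0.562 0.572 0.594]
-0.21 39 [0.56  0.571 0.6  ]
-0.19 34 [0.559 0.568 0.595]
-0.17 36 [0.557 0.567 0.597]
-0.15 33 [0.555 0.565 0.595]
-0.13 38 [0.554 0.564 0.584]
-0.11 32 [0.552 0.563 0.595]
-0.09 46 [0.549 0.563 0.596]
bottle [0.439 0.165 0.103] 106
[('time_s', np.float64(23.417)), ('contact_force', array([-0.396, -0.349, -0.452]))]
```

View pics/d2.png

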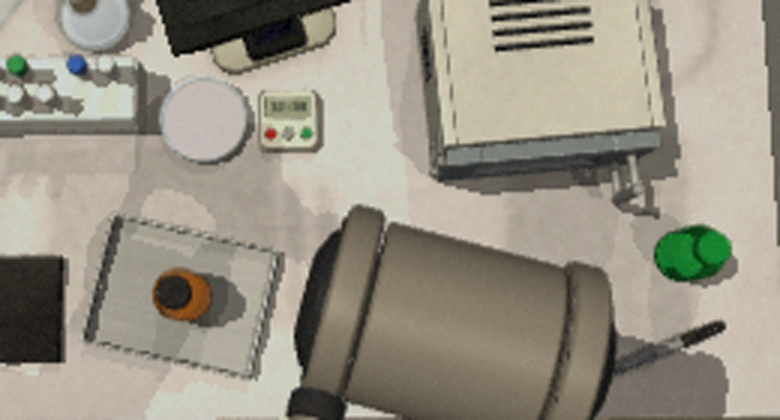

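View pics/d3.png

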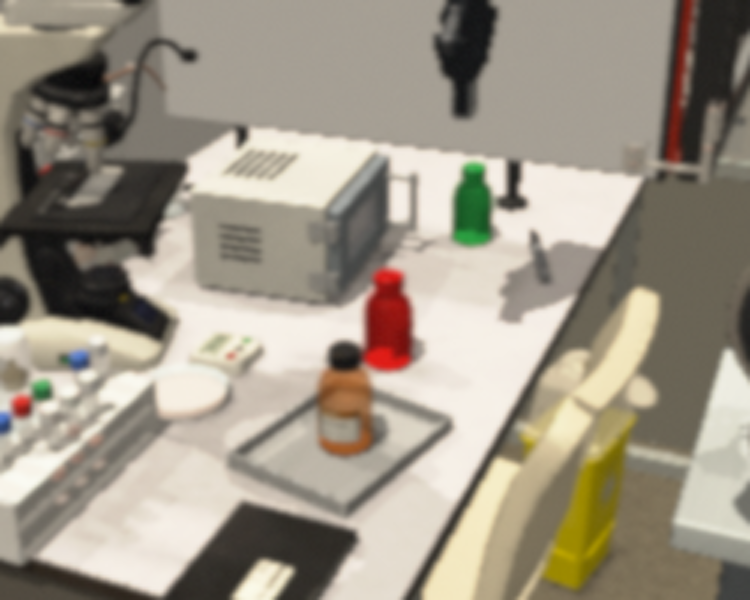

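The front edge of the door has a slope of 0.086 and the cabinet yaw is 0.083, so the door is shut. The bottle stands in the tray and the arm is clear.

```bash
python3 -c "
from workcell import r
print(r.finish_job())"
```

```text
the job is handed in; nothing more can be done
None
```

The amber bottle stands upright in the steel tray, the cabinet door measures shut in the last camera view, nothing else was seen to move, and the job is handed in (no verdict was returned).

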